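# Shake-test a closed gear housing and put it in the repair tray

### The job

The oblong gear housing was sent back because something is loose inside. Pick it up, shake it gently lengthwise, end to end and at least three times to and fro, in the air so that the loose piece knocks against both ends, then set it down flat in the open, undivided tray and let go. Keep it roughly upright throughout.

Things in the scene. Friction and masses are not known exactly. Their poses are not given: they have to be found in the camera images.
- housing: Oblong closed gear housing, loose on the bench: aluminium block 95 long (x) x 44 wide (y) x 34 high, dark cover plate 4 high on it, then two round bosses 5 high (43 mm in all); a shaft stub, 8 thick, sticks out 12 at +x, 18 up. About 0.34 kg. Beside it are a square (58) and a round (54 mm) housing of like metal. Origin: centre of the underside; x lengthwise to the stub, z up.
- loose_piece (a joint): Loose piece (40 g) hidden in the oblong housing: its place along the housing's x, 0 middle, +0.010 m at the shaft end, -0.010 at the other. It slides lengthwise in a dished groove and settles to the middle in about 1 s at rest. About 2 m/s2 lengthwise or 12 degrees of tilt takes it to an end: 50 mm strokes of 0.3 s, or rocking 15 to 20 degrees either way about the housing's y.
- repair_tray: Open, undivided steel tray, fixed to the bench: outside 156 (x) x 96 (y) mm, walls 3 thick and 18 high, floor 3 thick, inside 150 x 90 mm. A like tray with dividers and small parts also stands there. Origin: centre of the tray's underside; x lengthwise, z up. The housing lies in it lengthwise, either way round.
Mind the look-alikes: they are no part of the job. What is shaped like the housing but brown or turquoise is not meant.

How it is judged (in metres and radians):
On the way, in this order (a step that is already met when the one before it is completed fails the run):
1. the oblong housing is lifted clear, its underside more than 40 mm above the bench, the loose piece within 5 mm of the middle (height (world z) of housing above 0.04 m and value of joint loose_piece between -0.005 and 0.005 m), for 0.04 s.
2. in the air, the loose piece goes to the shaft end (beyond 7 mm) (height (world z) of housing above 0.04 m and value of joint loose_piece above 0.007 m).
3. in the air, it goes to the other end (height (world z) of housing above 0.04 m and value of joint loose_piece below -0.007 m).
4. in the air, it goes to the shaft end again (all of step 2).
5. in the air, it goes to the other end again (all of step 3).
At the end, for the whole second after the job is handed in: The oblong housing lies at rest, right way up and flat (within 6 degrees) on the floor of the undivided tray (underside less than 8 mm above the tray's underside), between its walls (centre within 32 mm of the tray's centre lengthwise and 28 mm across) (x of housing in the frame of repair_tray between -0.032 and 0.032 m and y of housing in the frame of repair_tray between -0.028 and 0.028 m and z of housing in the frame of repair_tray below 0.008 m and angle between housing's own z axis and vertical below 0.1 rad and linear speed of housing below 0.02 m/s); the robot touches nothing.
It fails at once if the housing is thrown about: it moves faster than 1 m/s (linear speed of housing above 1 m/s).
It fails at once if the housing is tipped more than 57 degrees (angle between housing's own z axis and vertical above 1 rad).
It also fails if it takes over 42 s, if anything falls off the work surface, if the arm or the gripper's body presses on something with over 40 N, if the wrist force passes 120 N, or if a joint passes its speed limit or range.

### The arm

A 6-joint arm with a two-finger parallel gripper is mounted at the origin on the work surface. World frame = base frame: x ahead of the robot, y to its left, z up, the work surface at z = 0. Lengths are in mm, angles in degrees, forces in N, time in s.
With the tool pointing down it reaches from about 300 to 850 mm from the base axis. Payload 4.2 kg.
Tool frame: the origin (TCP) lies at the very end of the fingers, on their centre line; the grasp point (between the pads) lies 19 mm behind it (env.grip_depth is the distance from the TCP to the grasp point, in mm); z points along the fingers, y is the line along which they close (so a half turn about z gives the same grasp; the last joint's range is limited). The gripper opens to 91 mm and grips with 3 to 60 N. Pads are 32 mm wide; open, the fingers measure 118 mm over their backs; the gripper's body (76 mm by 178 mm) begins 60 mm behind the grasp point.
Start: joints at [68.755, 18.312, 89.639, -0, 72.044, -1.146], TCP at [197.601, 539.997, 213.976] pointing down, gripper open.
Joint ranges: [-177.97, 177.97], [-48.28, 115.42], [12.27, 149.76], [-77.06, 257.06], [2.81, 150.46], [-146.56, 146.56]. Speed limits (degrees/s): [147.25, 147.25, 180, 180, 180, 180].

### API

Orientations are given as [roll, pitch, yaw] about the fixed x, y, z axes, in that order (R = Rz(yaw) Ry(pitch) Rx(roll)).
In Python, from workcell import env, cams gives the robot as it stands.
- The arm moves only by the tool apply_moves, never from a script. Its argument "deltas" is a list of rows, each a list of 5 numbers: the shift along the tool's x, y, z in m, then the turn about the tool's z in rad, then the opening, from -1 (shut) to 1 (fully open), so that 0 is half open. In form: [[tx, ty, tz, roll, gripper], ...]. A call has 1 to 5 rows; each row is the pose to reach, as a shift and turn from the pose commanded when the call began, along the tool's axes at that moment; what a row does not reach only later rows make up. A row lasts 1/10 s, in which the tool goes at most 50 mm and 8.59 degrees, less where a joint would pass 70% of its speed; a pose out of reach is approached as far as the arm can. A call with a gripper value outside its range is refused whole. The fingers move at their own pace and stop on an object; "grip_force" is the grip in N (left out, the last holds). Time passes only in rows, so rows that repeat a pose let the fingers close. It gives the time, the measured TCP pose, the force, the opening and the grip force at its end, in the units of the state.
- env.state(): the state, without advancing time (a new reading comes with each control period).
- cams.grab_frame(name): name is "scene" or "top" or "wrist"; returns the picture (480x640x3 uint8, blue, green, red); there is no depth.
- cams.get_calibration(name): a dict with "mtx" (3x3 intrinsics, pixels), "k1" (the pictures are not rectified: a ray, as slopes to the right and down, at radius r is drawn at 1 + k1 r^2 times it, then the intrinsics apply), "eye" and "attitude" of the camera in the world; the wrist camera has in their place "tool_from_camera" (4x4, takes a point from camera to tool coordinates, whose origin is the TCP and whose axes are the flange's). Camera axes: x right, y down, z forward; pixel columns grow to the right and rows downward; lengths in mm; the calibration is good to about 2 mm. A picture is of the moment at which its call begins: read the wrist's pose just before it. get_calibration takes no time and is no camera call.
- env.job_done(): hands the job in; it is judged then, once.
The state is a dict: "time_s": time; "qpos": joint angles; "qvel": joint speeds; "effort": joint torques, N m; "ee_pos": TCP position; "ee_rot": TCP orientation; "force": force on the tool from outside, world axes, zero at the start; "torque": the same for the moment, N m; "gripper_width": finger opening in mm; "gripper_force": force on a finger pad.
Only numpy, scipy, OpenCV 4.12 (cv2) and the standard library are available. Lean on these libraries where they do the work, as an engineer would, in place of code of your own. Each camera call takes 0.05 s, during which the arm holds its last target. There are 200 camera calls.

## Working session

There is one attempt and no reset: what is moved stays moved. The work goes in short steps, Python scripts to look and compute and a tool call to move; the robot and the scene stay as the last step left them, time stands still between calls to the robot, and variables do not carry over. Pictures are saved under pics/ and viewed, at most 10 in all, crops included, and the job is handed in when it is done.

Besides the shell and the picture viewer there is one more tool, called after "Request:" as name(argument=value, ...), one argument or row to a line, values as JSON. apply_moves: Moves the arm, as the interface text tells. Its arguments: {"type":"object","properties":{"deltas":{"type":"array"},"grip_force":{"type":"number"}},"required":["deltas"]}

```bash
ls; mkdir -p pics; python3 - <<'E'
from workcell import env,cams
import cv2
for n in("top","scene"):
    cv2.imwrite(f"pics/{n}0.png",cams.grab_frame(n)); print(n,cams.get_calibration(n))
print(cams.get_calibration("wrist")); print(env.state())
E
```

```text
pics
top {'mtx': array([[564.50071544,   0.        , 324.39690766],
       [  0.        , 564.50071544, 232.12223362],
       [  0.        ,   0.        ,   1.        ]]), 'k1': 0.018497982205970043, 'eye': array([ 186.83009487,  -95.95578629, 1192.66693082]), 'attitude': array([-1.67622806e+02, -1.48841828e-01, -9.31901269e+01])}
scene {'mtx': array([[479.87298916,   0.        , 319.17118392],
       [  0.        , 479.87298916, 239.05499104],
       [  0.        ,   0.        ,   1.        ]]), 'k1': 0.017038356690289844, 'eye': array([1042.52310725, -436.13627673,  705.25885994]), 'attitude': array([-1.32690734e+02,  1.12414841e-01,  6.15468316e+01])}
{'mtx': array([[411.16667646,   0.        , 320.29298145],
       [  0.        , 411.16667646, 248.65999044],
       [  0.        ,   0.        ,   1.        ]]), 'k1': -0.025418610694947753, 'tool_from_camera': array([[-1.31661792e-03, -9.61027623e-01, -2.76449227e-01,
         7.98444534e+01],
       [ 9.99998896e-01, -1.45572418e-03,  2.97973995e-04,
        -7.26405549e-01],
       [-6.88795066e-04, -2.76448530e-01,  9.61028478e-01,
        -1.70066511e+02],
       [ 0.00000000e+00,  0.00000000e+00,  0.00000000e+00,
         1.00000000e+00]])}
{'time_s': 0.1, 'qpos': array([ 6.87536862e+01,  1.83495410e+01,  8.96998468e+01, -8.98172716e-04,
        7.20455414e+01, -1.14617638e+00]), 'qvel': array([-0.04431523, -0.07733536, -0.23712489,  0.02982492,  0.02346625,
       -0.02869322]), 'effort': array([-1.44472819e-03, -4.13334811e+01, -2.32512295e+01,  7.28216046e-02,
        4.20843449e-02, -5.60751062e-05]), 'ee_pos': array([197.44417906, 539.54458048, 213.18578392]), 'ee_rot': array([-1.79905073e+02, -1.04508434e-03,  1.59900139e+02]), 'force': array([ 0.01838828, -0.31770357, -0.20272086]), 'torque': array([-0.01142394, -0.01708712,  0.00216121]), 'gripper_force': 0.0, 'gripper_width': 91.25952758498111}
```

View pics/top0.png

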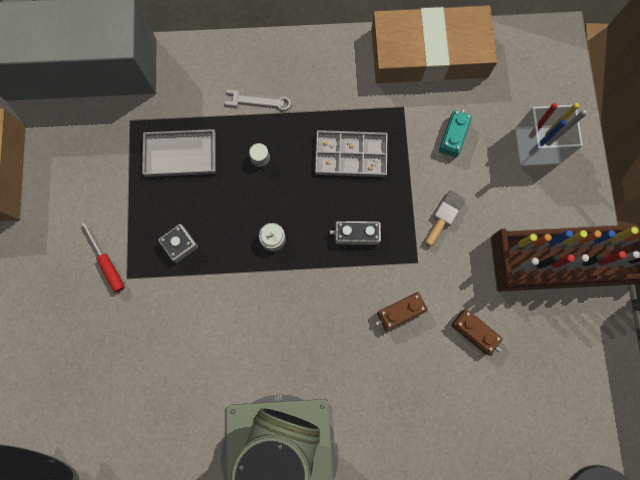

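View pics/scene0.png

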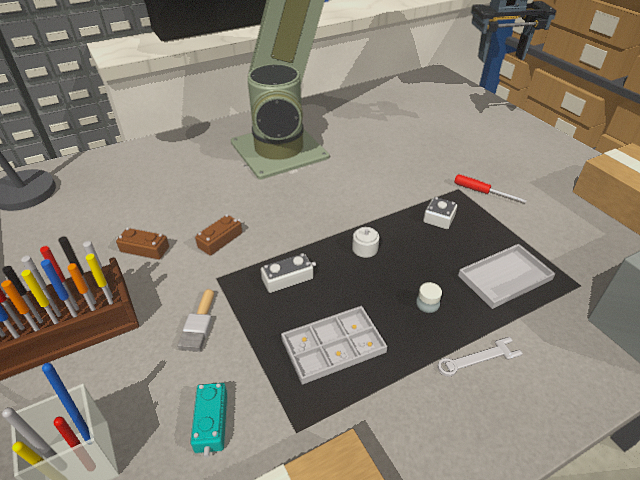

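Top view: the candidates are the oblong metal housing at (357,232) with its stub at (332,233), the square one at (177,243), the round one at (272,236), brown ones at (402,311) and (478,332), and a turquoise one at (456,133). The metal oblong one with two bosses and a stub fits. The undivided tray is at (179,153) and the divided one at (351,154).

```bash
cat > h.py <<'E'
import numpy as np,cv2
from scipy.spatial.transform import Rotation as R
from workcell import env,cams
def pose(n,st=None):
    c=cams.get_calibration(n)
    if n=="wrist":
        T=np.eye(4);T[:3,:3]=R.from_euler('xyz',st['ee_rot'],degrees=True).as_matrix();T[:3,3]=st['ee_pos']
        T=T@c['tool_from_camera'];return c,T[:3,:3],T[:3,3]
    return c,R.from_euler('xyz',c['attitude'],degrees=True).as_matrix(),c['eye']
def plane(n,px,z,st=None):
    c,A,e=pose(n,st);px=np.atleast_2d(np.array(px,float))
    d=(px-c['mtx'][:2,2])/c['mtx'][0,0];u=d.copy()
    for _ in range(10):u=d/(1+c['k1']*(u**2).sum(1,keepdims=True))
    w=np.c_[u,np.ones(len(u))]@A.T
    return e+w*((z-e[2])/w[:,2])[:,None]
E
python3 - <<'E'
from h import *
im=cv2.imread("pics/top0.png")
a=cv2.resize(im[200:265,310:400],None,fx=6,fy=6,interpolation=cv2.INTER_CUBIC)
b=cv2.resize(im[120:190,130:230],None,fx=6,fy=6,interpolation=cv2.INTER_CUBIC)
cv2.imwrite("pics/crop.png",a)
g=im.max(2)
for nm,(r0,r1,c0,c1),z in(("housing",(212,255,325,395),34),("tray",(122,185,135,225),18)):
    m=(g[r0:r1,c0:c1]>60).astype('uint8')
    cs,_=cv2.findContours(m,0,2);c=max(cs,key=cv2.contourArea)+[c0,r0]
    r=cv2.minAreaRect(c);bp=cv2.boxPoints(r);p=plane("top",bp,z)
    print(nm,r,'\n',p.round(1),p.mean(0).round(1),np.linalg.norm(p[1]-p[0]),np.linalg.norm(p[2]-p[1]))
print("bosses",plane("top",[[348,230.5],[371,230],[332,233]],43).round(1))
E
```

```text
housing ((354.5, 232.0), (22.0, 51.0), 90.0) 
 [[ 464.  -124.1   34. ]
 [ 458.1 -231.6   34. ]
 [ 410.9 -228.    34. ]
 [ 416.7 -121.4   34. ]] [ 437.4 -176.3   34. ] 107.6459341744498 47.350943211621285
tray ((178.47190856933594, 151.867919921875), (43.601402282714844, 74.7484359741211), 87.45519256591797) 
 [[693.1 280.4  18. ]
 [692.3 115.9  18. ]
 [590.9 113.3  18. ]
 [592.  275.   18. ]] [642.1 196.1  18. ] 164.4511918946735 101.44328190798876
bosses [[ 439.3 -162.3   43. ]
 [ 437.7 -210.3   43. ]
 [ 435.8 -128.7   43. ]]
```

View pics/crop.png

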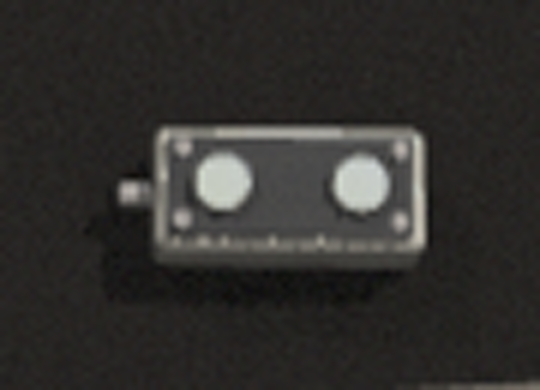

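The crop confirms it: two bosses at crop px (222,181) and (361,182), and a stub to the left at (130,190). So housing +x points along world +y, with its centre near (438,-185). I'm moving over it now.

Request:
apply_moves(
  deltas=[
    [-0.475,-0.598,0.03,1.22,1],
    [-0.475,-0.598,0.03,1.22,1],
    [-0.475,-0.598,0.03,1.22,1],
    [-0.475,-0.598,0.03,1.22,1],
    [-0.475,-0.598,0.03,1.22,1],
  ],
)

```text
time_s: 0.6
ee_pos: [276.3, 300.9, 203.8]
ee_rot: [-180.0, 0.0, 116.6]
force: [1.1, -0.0, -0.3]
gripper_width: 91.5
gripper_force: 0.0
```

Request:
apply_moves(
  deltas=[
    [-0.506,-0.076,0.03,0.465,1],
    [-0.506,-0.076,0.03,0.465,1],
    [-0.506,-0.076,0.03,0.465,1],
    [-0.506,-0.076,0.03,0.465,1],
    [-0.506,-0.076,0.03,0.465,1],
  ],
)

```text
time_s: 1.1
ee_pos: [355.0, 64.2, 189.4]
ee_rot: [180.0, -0.0, 90.3]
force: [0.5, 1.3, -0.1]
gripper_width: 91.3
gripper_force: 0.0
```

Request:
apply_moves(
  deltas=[
    [-0.249,0.082,0.02,0,1],
    [-0.249,0.082,0.02,0,1],
    [-0.249,0.082,0.02,0,1],
    [-0.249,0.082,0.02,0,1],
    [-0.249,0.082,0.02,0,1],
  ],
)

```text
time_s: 1.6
ee_pos: [434.2, -172.5, 170.1]
ee_rot: [-180.0, -0.0, 90.2]
force: [0.8, 1.5, 0.2]
gripper_width: 91.1
gripper_force: 0.0
```

Request:
apply_moves(
  deltas=[
    [0,0.003,0,0,1],
    [0,0.003,0,0,1],
  ],
)

```text
time_s: 1.8
ee_pos: [437.0, -170.8, 169.7]
ee_rot: [-179.9, -0.1, 90.1]
force: [-0.4, 0.2, -0.2]
gripper_width: 91.2
gripper_force: 0.0
```

```bash
python3 - <<'E'
from h import *
st=env.state();im=cams.grab_frame("wrist")
cv2.imwrite("pics/w1.png",im);np.save("st1.npy",st,allow_pickle=True)
print(st['ee_pos'],st['ee_rot'])
E
```

```text
[ 436.95883235 -170.82100933  169.72330536] [-1.79910081e+02 -7.19747323e-02  9.01475844e+01]
```

View pics/w1.png

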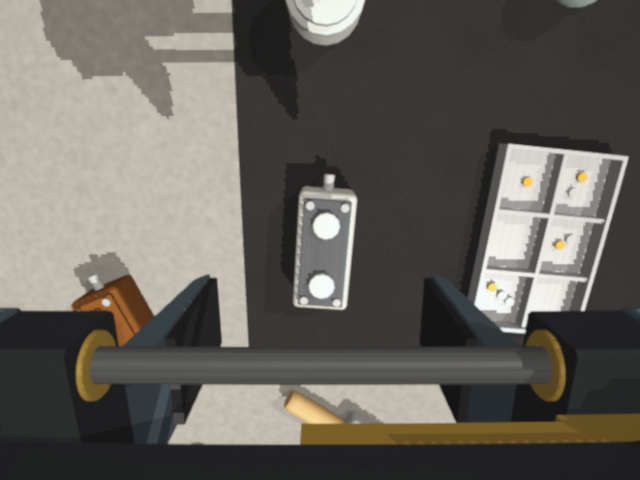

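The wrist view shows the housing with bosses at (326,225) and (321,286), and the stub at (329,180).

```bash
python3 - <<'E'
from h import *
st=np.load("st1.npy",allow_pickle=True).item();im=cv2.imread("pics/w1.png")
m=(im.min(2)>190).astype('uint8');m[:200]=0;m[310:]=0;m[:,:300]=0;m[:,350:]=0
n,l,s,c=cv2.connectedComponentsWithStats(m)
i=np.argsort(-s[1:,4])[:2]+1;px=c[i];px=px[np.argsort(px[:,1])];print(s[i],px)
p=plane("wrist",px,43,st);print(p,p.mean(0));d=p[0]-p[1];print(np.linalg.norm(d),np.degrees(np.arctan2(d[1],d[0])))
q=plane("wrist",[[301,190],[356,190],[348,308],[295,306]],38,st);print(q.round(1),q.mean(0))
E
```

```text
[[313 214  27  25 523]
 [309 275  26  24 465]] [[326.12428298 225.86806883]
 [321.37849462 286.20215054]]
[[ 439.26214447 -160.19764385   43.        ]
 [ 435.84821849 -207.85008567   43.        ]] [ 437.55518148 -184.02386476   43.        ]
47.774575903628836 85.90220526910308
[[ 420.7 -134.4   38. ]
 [ 461.1 -134.3   38. ]
 [ 457.1 -228.3   38. ]
 [ 414.9 -226.7   38. ]] [ 438.46643947 -180.9258755    38.        ]
```

Request:
apply_moves(
  deltas=[
    [-0.0125,0.001,0.04,0.072,1],
    [-0.0125,0.001,0.08,0.072,1],
    [-0.0125,0.001,0.11,0.072,1],
    [-0.0125,0.001,0.12,0.072,1],
    [-0.0125,0.001,0.12,0.072,1],
  ],
)

```text
time_s: 2.35
ee_pos: [437.3, -181.2, 49.8]
ee_rot: [-179.8, -0.1, 86.3]
force: [-0.7, 0.0, 0.2]
gripper_width: 91.1
gripper_force: 0.0
```

Request:
apply_moves(
  deltas=[
    [-0.001,0.0,0.02,0,1],
    [-0.001,0.0,0.035,0,1],
    [-0.001,0,0.043,0,1],
    [-0.001,0,0.043,0,1],
    [-0.001,0,0.043,0,0.3],
  ],
  grip_force=35,
)

```text
time_s: 2.85
ee_pos: [439.0, -183.9, 8.6]
ee_rot: [179.9, 0.0, 86.2]
force: [-0.3, 0.2, -0.7]
gripper_width: 85.7
gripper_force: 0.0
```

Request:
apply_moves(
  deltas=[
    [0,0,0,0,-1],
    [0,0,0,0,-1],
    [0,0,0,0,-1],
    [0,0,0,0,-1],
    [0,0,0,0,-1],
  ],
  grip_force=35,
)

```text
time_s: 3.35
ee_pos: [438.2, -183.8, 7.5]
ee_rot: [180.0, -0.0, 86.2]
force: [0.4, 0.3, 0.9]
gripper_width: 45.7
gripper_force: 1.0
```

Request:
apply_moves(
  deltas=[
    [0,0,0,0,-1],
    [0,0,0,0,-1],
    [0,0,0,0,-1],
  ],
  grip_force=40,
)

```text
time_s: 3.65
ee_pos: [438.4, -183.8, 7.6]
ee_rot: [180.0, 0.0, 86.2]
force: [0.5, 0.5, -0.1]
gripper_width: 43.7
gripper_force: 40.0
```

Gripped at 43.7 mm with 40 N. I'll lift gently, then pause so the piece settles.

Request:
apply_moves(
  deltas=[
    [0,0,-0.015,0,-1],
    [0,0,-0.04,0,-1],
    [0,0,-0.07,0,-1],
    [0,0,-0.1,0,-1],
    [0,0,-0.12,0,-1],
  ],
)

```text
time_s: 4.15
ee_pos: [438.0, -183.7, 128.8]
ee_rot: [180.0, 0.0, 86.2]
force: [0.6, -0.8, -3.2]
gripper_width: 43.7
gripper_force: 40.0
```

Request:
apply_moves(
  deltas=[
    [0,0,0,0,-1],
    [0,0,0,0,-1],
    [0,0,0,0,-1],
    [0,0,0,0,-1],
    [0,0,0,0,-1],
  ],
)

```text
time_s: 4.65
ee_pos: [437.6, -183.5, 126.4]
ee_rot: [-179.9, -0.0, 86.2]
force: [0.2, 0.3, -2.1]
gripper_width: 43.7
gripper_force: 40.0
```

Request:
apply_moves(
  deltas=[
    [0,0,0,0,-1],
    [0,0,0,0,-1],
    [0,0,0,0,-1],
    [0,0,0,0,-1],
    [0,0,0,0,-1],
  ],
)

```text
time_s: 5.15
ee_pos: [438.2, -183.8, 127.5]
ee_rot: [180.0, -0.0, 86.2]
force: [-0.1, 0.3, -3.0]
gripper_width: 44.0
gripper_force: 40.0
```

```bash
python3 - <<'E'
from h import *
st=env.state();print(st['ee_pos'],st['force'])
im=cams.grab_frame("wrist");cv2.imwrite("pics/w2.png",im)
E
```

```text
[ 438.19717234 -183.76172316  127.50666954] [-0.13114907  0.31924822 -2.96180906]
```

View pics/w2.png

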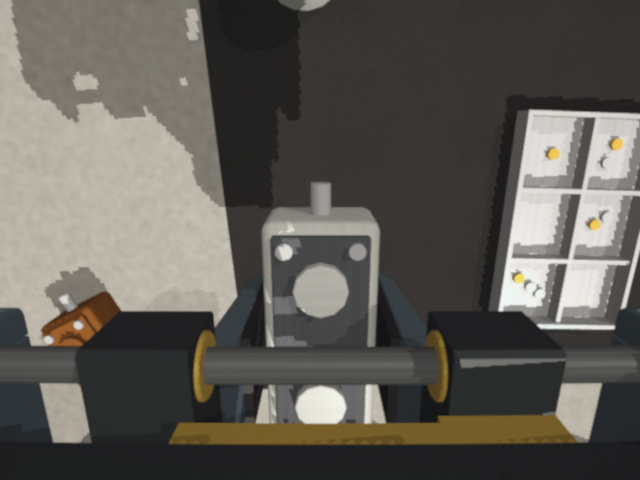

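Held level. Now I'll shake lengthwise along tool x, 70 mm strokes of 0.3 s, four times to and fro.

Request:
apply_moves(
  deltas=[
    [-0.0175,0,0,0,-1],
    [-0.0525,0,0,0,-1],
    [-0.07,0,0,0,-1],
    [-0.0525,0,0,0,-1],
    [-0.0175,0,0,0,-1],
  ],
)

```text
time_s: 5.7
ee_pos: [437.5, -203.0, 127.5]
ee_rot: [179.9, 0.1, 85.9]
force: [0.4, 0.6, -3.2]
gripper_width: 44.1
gripper_force: 40.0
```

Request:
apply_moves(
  deltas=[
    [0.0175,0,0,0,-1],
    [0,0,0,0,-1],
    [-0.035,0,0,0,-1],
    [-0.0525,0,0,0,-1],
    [-0.035,0,0,0,-1],
  ],
)

```text
time_s: 6.2
ee_pos: [435.5, -239.7, 127.7]
ee_rot: [179.9, 0.1, 85.9]
force: [1.8, 1.2, -3.5]
gripper_width: 44.0
gripper_force: 40.0
```

Request:
apply_moves(
  deltas=[
    [0.035,0,0,0,-1],
    [0.0525,0,0,0,-1],
    [0.035,0,0,0,-1],
    [-0.0,0,0,0,-1],
    [-0.0175,0,0,0,-1],
  ],
)

```text
time_s: 6.7
ee_pos: [433.9, -255.3, 127.7]
ee_rot: [179.9, 0.1, 86.2]
force: [0.0, 0.2, -2.5]
gripper_width: 44.0
gripper_force: 40.0
```

Request:
apply_moves(
  deltas=[
    [0.0175,0,0,0,-1],
    [0.0525,0,0,0,-1],
    [0.07,0,0,0,-1],
    [0.0525,0,0,0,-1],
    [0.0175,0,0,0,-1],
  ],
)

```text
time_s: 7.2
ee_pos: [434.8, -234.4, 127.6]
ee_rot: [-180.0, -0.1, 86.4]
force: [0.3, -0.5, -3.6]
gripper_width: 44.1
gripper_force: 40.0
```

Request:
apply_moves(
  deltas=[
    [-0.0175,0,0,0,-1],
    [0.0,0,0,0,-1],
    [0.035,0,0,0,-1],
    [0.0525,0,0,0,-1],
    [0.0525,0,0,0,-1],
  ],
)

```text
time_s: 7.7
ee_pos: [437.8, -182.0, 127.4]
ee_rot: [-180.0, -0.1, 86.3]
force: [-0.1, 0.3, -3.2]
gripper_width: 44.0
gripper_force: 40.0
```

Arm tracked the strokes well. I can't see the piece, so I'll add a firmer 90 mm series for margin.

Request:
apply_moves(
  deltas=[
    [-0.0225,0,0,0,-1],
    [-0.0675,0,0,0,-1],
    [-0.09,0,0,0,-1],
    [-0.0675,0,0,0,-1],
    [-0.0225,0,0,0,-1],
  ],
)

```text
time_s: 8.2
ee_pos: [437.5, -209.4, 127.5]
ee_rot: [179.9, 0.1, 85.8]
force: [1.3, 1.0, -3.1]
gripper_width: 43.6
gripper_force: 40.0
```

Request:
apply_moves(
  deltas=[
    [0.0225,0,0,0,-1],
    [0,0,0,0,-1],
    [-0.045,0,0,0,-1],
    [-0.0675,0,0,0,-1],
    [-0.045,0,0,0,-1],
  ],
)

```text
time_s: 8.7
ee_pos: [434.7, -256.8, 127.8]
ee_rot: [179.8, 0.2, 85.9]
force: [2.1, 2.3, -3.6]
gripper_width: 43.4
gripper_force: 40.0
```

Request:
apply_moves(
  deltas=[
    [0.045,0,0,0,-1],
    [0.0675,0,0,0,-1],
    [0.045,0,0,0,-1],
    [0,0,0,0,-1],
    [-0.0225,0,0,0,-1],
  ],
)

```text
time_s: 9.2
ee_pos: [432.6, -276.7, 127.8]
ee_rot: [179.9, 0.2, 86.2]
force: [0.6, -0.2, -3.6]
gripper_width: 44.0
gripper_force: 40.0
```

Request:
apply_moves(
  deltas=[
    [0.0225,0,0,0,-1],
    [0.0675,0,0,0,-1],
    [0.09,0,0,0,-1],
    [0.09,0,0,0,-1],
    [0.09,0,0,0,-1],
  ],
)

```text
time_s: 9.7
ee_pos: [438.5, -184.3, 127.7]
ee_rot: [180.0, 0.1, 86.2]
force: [0.2, -0.6, -4.0]
gripper_width: 43.8
gripper_force: 40.0
```

```bash
python3 - <<'E'
from h import *
im=cams.grab_frame("scene");o=cv2.imread("pics/scene0.png")
# tray rim from scene view: silhouette corners at z=18 (outer)
g=o[235:310,455:560];cs,_=cv2.findContours((g.max(2)>75).astype('uint8'),0,2)
c=max(cs,key=cv2.contourArea)+[455,235]
a=cv2.approxPolyDP(c,5,True)[:,0];print(a,plane("scene",a,18).round(1))
# top view: rim corners, light threshold
t=cv2.imread("pics/top0.png");g=t[122:185,135:225]
for th in(80,110):
    cs,_=cv2.findContours((g.max(2)>th).astype('uint8'),0,2);c=max(cs,key=cv2.contourArea)+[135,122]
    r=cv2.boxPoints(cv2.minAreaRect(c));p=plane("top",r,18);print(th,p.round(1),p.mean(0))
a=cv2.resize(t[120:186,130:230],None,fx=6,fy=6,interpolation=cv2.INTER_CUBIC);cv2.imwrite("pics/tray.png",a)
st=env.state();print(st['ee_pos'],st['ee_rot'],st['time_s'])
E
```

```text
[[555 273]
 [515 244]
 [458 275]
 [493 308]] [[692.9 275.3  18. ]
 [595.1 268.2  18. ]
 [607.2 106.1  18. ]
 [701.2 107.5  18. ]]
80 [[692.7 280.5  18. ]
 [692.2 116.1  18. ]
 [593.5 113.3  18. ]
 [594.3 275.1  18. ]] [643.17941896 196.23352871  18.        ]
110 [[691.9 278.   18. ]
 [690.9 118.   18. ]
 [594.  115.5  18. ]
 [595.3 273.   18. ]] [643.0200228  196.13223791  18.        ]
[ 438.56588435 -184.69264154  127.66241117] [1.79950375e+02 5.50206314e-02 8.61708412e+01] 9.75
```

View pics/tray.png

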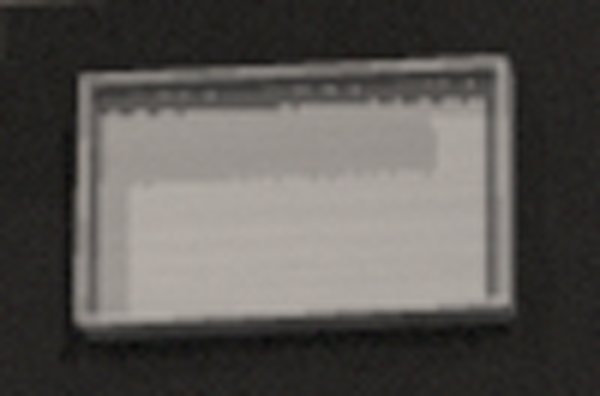

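Tray rim corners in the crop are at (80,72), (510,58), (512,310) and (78,320). That puts its centre near (644,196). I'll carry the housing over and stop short to refine with the wrist camera.

Request:
apply_moves(
  deltas=[
    [0.02,0.01,-0.02,0,-1],
    [0.06,0.03,-0.04,0,-1],
    [0.1,0.05,-0.04,0,-1],
    [0.14,0.07,-0.04,0,-1],
    [0.18,0.09,-0.04,0,-1],
  ],
)

```text
time_s: 10.25
ee_pos: [541.4, -10.0, 167.8]
ee_rot: [179.9, 0.0, 86.1]
force: [0.6, -1.0, -3.2]
gripper_width: 43.8
gripper_force: 40.0
```

Request:
apply_moves(
  deltas=[
    [0.04,0.025,0,0,-1],
    [0.08,0.05,0,0,-1],
    [0.12,0.075,0,0,-1],
    [0.145,0.09,0,0,-1],
    [0.15,0.092,0,0,-1],
  ],
)

```text
time_s: 10.75
ee_pos: [644.5, 135.2, 166.5]
ee_rot: [179.9, -0.1, 86.3]
force: [-0.7, -0.3, -3.3]
gripper_width: 44.0
gripper_force: 40.0
```

Request:
apply_moves(
  deltas=[
    [0,0,0,0,-1],
    [0,0,0,0,-1],
    [0,0,0,0,-1],
  ],
)

```text
time_s: 11.05
ee_pos: [641.4, 131.6, 167.6]
ee_rot: [-180.0, 0.0, 86.1]
force: [0.6, 0.2, -2.9]
gripper_width: 43.6
gripper_force: 40.0
```

```bash
python3 - <<'E'
from h import *
st=env.state();im=cams.grab_frame("wrist")
cv2.imwrite("pics/w3.png",im);np.save("st3.npy",st,allow_pickle=True)
print(st['ee_pos'],st['ee_rot'])
E
```

```text
[641.38950187 131.63177421 167.63677414] [-1.79978639e+02  2.73939816e-02  8.60641420e+01]
```

View pics/w3.png

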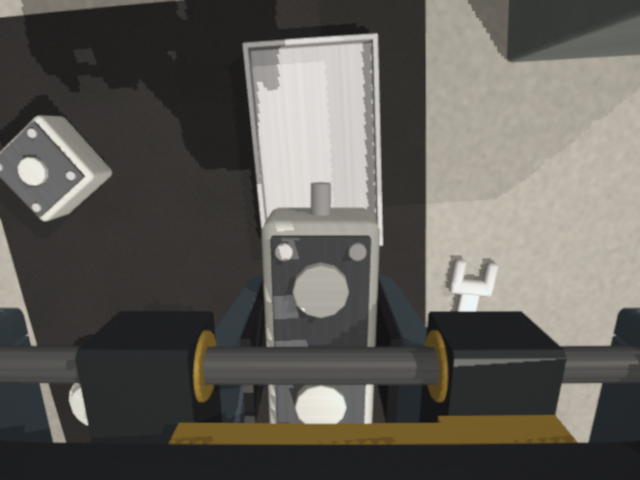

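The rim's far corners are at (243,43) and (378,35). The right outer edge runs down to about (382,243) and the left outer edge to (262,228).

```bash
python3 - <<'E'
from h import *
st=np.load("st3.npy",allow_pickle=True).item()
p=plane("wrist",[[243,43],[378.5,35],[382.5,243],[261,228]],18,st);print(p.round(1))
d=p[1]-p[0];u=d/np.linalg.norm(d);v=np.array([u[1],-u[0],0]);print(np.linalg.norm(d),np.degrees(np.arctan2(-v[1],-v[0])))
c=(p[0]+p[1])/2+78*v;print(c)
e=c-st['ee_pos'];y=np.radians(st['ee_rot'][2]);tx=np.array([np.cos(y),np.sin(y)]);ty=np.array([np.sin(y),-np.cos(y)])
print("tx,ty",e[:2]@tx,e[:2]@ty)
E
```

```text
[[594.3 273.8  18. ]
 [690.7 272.2  18. ]
 [688.9 119.2  18. ]
 [592.6 138.4  18. ]]
96.38807360732781 89.05177218608202
[641.22665516 194.9719069   18.        ]
tx,ty 63.17956830508695 -4.510108383810762
```

Request:
apply_moves(
  deltas=[
    [0.03,-0.002,0.0,-0.052,-1],
    [0.063,-0.0045,0.02,-0.052,-1],
    [0.063,-0.0045,0.06,-0.052,-1],
    [0.063,-0.0045,0.09,-0.052,-1],
    [0.063,-0.0045,0.107,-0.052,-1],
  ],
)

```text
time_s: 11.6
ee_pos: [639.6, 195.4, 57.8]
ee_rot: [-179.8, 0.1, 89.1]
force: [-0.6, -0.9, -2.8]
gripper_width: 43.8
gripper_force: 40.0
```

Request:
apply_moves(
  deltas=[
    [0,0,0,0,-1],
    [0,0,0,0,-1],
  ],
)

```text
time_s: 11.8
ee_pos: [642.0, 195.9, 61.3]
ee_rot: [179.9, -0.0, 89.1]
force: [-0.4, 0.5, -2.5]
gripper_width: 43.9
gripper_force: 40.0
```

```bash
python3 - <<'E'
from h import *
print(env.state()['ee_pos'])
a=cams.grab_frame("wrist");b=cams.grab_frame("top")[110:200,120:240]
b=cv2.resize(b,(480,360),interpolation=cv2.INTER_CUBIC)
a=cv2.resize(a,(320,240));cv2.imwrite("pics/p4.png",np.hstack([a,b[60:300]]))
E
```

```text
[642.02145983 195.93883901  61.27391803]
```

View pics/p4.png

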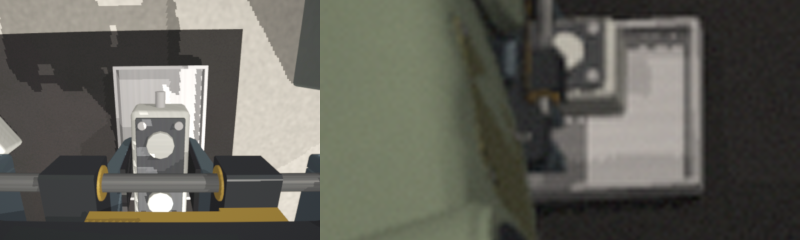

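The housing is centred between the rims: 113 and 208, with the housing at 160. Lowering.

Request:
apply_moves(
  deltas=[
    [0,0,0.02,0,-1],
    [0,0,0.035,0,-1],
    [0,0,0.043,0,-1],
    [0,0,0.047,0,-1],
    [0,0,0.047,0,-1],
  ],
)

```text
time_s: 12.4
ee_pos: [641.5, 196.4, 13.1]
ee_rot: [-180.0, 0.0, 89.1]
force: [-0.4, 0.5, -3.4]
gripper_width: 43.8
gripper_force: 40.0
```

Request:
apply_moves(
  deltas=[
    [0,0,0.001,0,-1],
    [0,0,0.002,0,-1],
    [0,0,0.003,0,-1],
    [0,0,0.003,0,-1],
  ],
)

```text
time_s: 12.8
ee_pos: [641.6, 196.5, 10.6]
ee_rot: [180.0, -0.0, 89.1]
force: [-1.0, -0.4, -3.8]
gripper_width: 44.0
gripper_force: 40.0
```

Request:
apply_moves(
  deltas=[
    [0,0,0.001,0,-1],
    [0,0,0.001,0,-1],
    [0,0,0.001,0,-1],
  ],
)

```text
time_s: 13.1
ee_pos: [641.7, 196.5, 10.6]
ee_rot: [180.0, -0.0, 89.1]
force: [-2.9, -0.7, 5.5]
gripper_width: 43.9
gripper_force: 40.0
```

Contact: the force went from -3.8 to +5.5 N. I'll open only partway, to about 53 mm, so the fingers stay clear of the walls, then rise.

Request:
apply_moves(
  deltas=[
    [0,0,0,0,0.16],
    [0,0,0,0,0.16],
    [0,0,0,0,0.16],
    [0,0,0,0,0.16],
  ],
)

```text
time_s: 13.5
ee_pos: [641.7, 196.5, 9.3]
ee_rot: [180.0, -0.0, 89.1]
force: [-0.1, -0.2, 0.0]
gripper_width: 52.9
gripper_force: 0.0
```

Request:
apply_moves(
  deltas=[
    [0,0,-0.015,0,0.16],
    [0,0,-0.04,0,0.16],
    [0,0,-0.07,0,0.16],
    [0,0,-0.11,0,0.16],
    [0,0,-0.15,0,0.16],
  ],
)

```text
time_s: 14.0
ee_pos: [641.5, 196.4, 161.9]
ee_rot: [180.0, -0.0, 89.1]
force: [0.1, -0.1, 0.9]
gripper_width: 53.3
gripper_force: 0.0
```

Request:
apply_moves(
  deltas=[
    [-0.03,0,0,0,0.16],
    [-0.06,0,0,0,0.16],
    [-0.06,0,0,0,0.16],
    [-0.06,0,0,0,0.16],
  ],
)

```text
time_s: 14.4
ee_pos: [640.9, 136.2, 160.5]
ee_rot: [179.9, -0.1, 89.1]
force: [0.3, -0.4, -0.4]
gripper_width: 52.9
gripper_force: 0.0
```

```bash
python3 - <<'E'
from h import *
print(env.state()['ee_pos'],env.state()['force'])
cv2.imwrite("pics/w5.png",cams.grab_frame("wrist"))
E
```

```text
[640.88094802 136.23644225 160.52045857] [ 0.31014512 -0.35389285 -0.36905953]
```

View pics/w5.png

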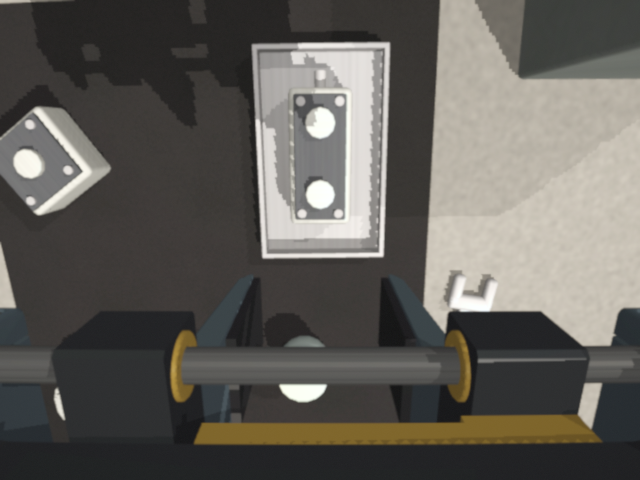

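The housing lies flat and centred in the tray, with its bosses at (320,122) and (320,194), and the gripper is clear. Handing in.

```bash
python3 -c "
from workcell import env
print(env.job_done())"
```

```text
the job is handed in; nothing more can be done
None
```

The oblong housing was lifted, shaken lengthwise over six to-and-fro cycles, set down flat and centred in the undivided tray, released, and the job handed in at about 14.5 s; the loose piece can't be seen, so its knocking against both ends is inferred from the strokes.

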